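Rock the pendulum angle gauge to its preset mark on a humped stud offcut

ROBOT

A 6-joint arm with a two-finger parallel gripper is mounted at the origin on a cart in front of the work surface, level with it; the furniture and walls round the work are solid. World frame = base frame: x ahead of the robot, y to its left, z up, the work surface at z = 0. Lengths are in m, angles in rad, forces in N, time in s.
With the tool pointing down it reaches from about 0.325 to 0.875 m from the base axis. Payload 4.4 kg.
Tool frame: the origin (TCP) lies between the finger pads; the fingertips stand 14 mm ahead of it and the grasp point (between the pads) lies 5 mm behind it; x points along the fingers, z is the direction in which the jaws open and shut, and the axes are right-handed (so a half turn about x gives the same grasp; the last joint's range is limited). The gripper opens to 85 mm and grips with 20 to 120 N. Pads are 22 mm wide; open, the fingers measure 114 mm over their backs; the gripper's body (76 mm by 85 mm) begins 54 mm behind the grasp point. The pads swing forward as they close: fully open they stand 13 mm farther back than shut.
Start: joints at [1.113, 0.207, 1.542, -0, 1.393, -0.15], TCP at [0.174, 0.548, 0.245] pointing down, gripper open.
Joint ranges: [-2.73, 2.73], [-0.86, 2.22], [0.23, 2.46], [-1.11, 4.25], [0.08, 2.63], [-2.82, 2.82]. Speed limits (rad/s): [2.79, 2.79, 3.14, 3.14, 3.14, 3.14].

INTERFACE

Orientations are given as [roll, pitch, yaw] about the fixed x, y, z axes, in that order (R = Rz(yaw) Ry(pitch) Rx(roll)).
In Python, from plant import monitor, viewer, workorder gives the robot as it stands.
- The arm moves only by the tool play_rows, never from a script. Its argument "motion" is a list of rows, each an object of numbers: "grip": the finger opening in m, from 0 to 0.0854; "x", "y", "z": the shift along the tool's x, y, z in m; "roll": the turn about the tool's x in degrees. A call has exactly 5 rows; each row shifts and turns the commanded pose from where the row before left it, along the tool's axes as they then stand; what a row does not reach is not made up. A row lasts 1/12 s, in which the tool goes at most 41.7 mm and 7.16 degrees, less where a joint would pass 70% of its speed; a pose out of reach is approached as far as the arm can. A call is refused whole if a number of a shift passes 0.0417 or a number of a turn 7.16, either way. A call with a gripper value outside its range is refused whole. The fingers move at their own pace and stop on an object; "newtons" is the grip in N (left out, the last holds). Time passes only in rows, so rows that do not move let the fingers close, or fill a call up. It gives the time, the measured TCP pose, the force and the opening at its end, in the units of the state.
- monitor.state(): the state, without advancing time (a new reading comes with each control period).
- viewer.read_camera(name): name is "scene" or "side" or "wrist"; returns the picture (480x640x3 uint8, red, green, blue); there is no depth.
- viewer.camera_info(name): a dict with "fx", "fy", "cx", "cy" (pixels), "R" (3x3) and "t" (3): a world point X has camera coordinates R X + t; the wrist camera has in their place "tool_from_camera" (4x4, takes a point from camera to tool coordinates, whose origin is the TCP and whose axes are the tool frame's). Camera axes: x right, y down, z forward; pixel columns grow to the right and rows downward; lengths in m; the calibration is good to about 2 mm. A picture is of the moment at which its call begins: read the wrist's pose just before it. camera_info takes no time and is no camera call.
- workorder.finish_job(): hands the job in, once; it reports no verdict.
The state is a dict: "clock": time; "joints": joint angles; "joint_vel": joint speeds; "joint_torque": joint torques, N m; "tcp_pos": TCP position; "tcp_rot": TCP orientation; "ft_force": force on the tool from outside, world axes, zero at the start; "moment": the same for the moment, N m; "finger_gap": opening from 0.0 (shut) to 1.0 (fully open).
Only numpy, scipy, OpenCV 4.12 (cv2) and the standard library are available. Lean on these libraries where they do the work, as an engineer would, in place of code of your own. Each camera call takes 0.05 s, during which the arm holds its last target. There are 200 camera calls.

TASK

To check the angle gauge, take it from the flat joist offcut and stand it upright on top of the humped stud offcut, with the middle of its base bar on the hump and the bar square across the ridge. Then, keeping the base resting gently on the hump, rock the gauge sideways until its swinging pointer settles on the small square marker tab of the dial, and finish while still holding it there in the gripper, steady. Do not let the gauge topple and do not disturb the orange tape roll, the flux jar and the solder spool.

Things in the scene. Friction and masses are not known exactly. Their poses are not given: they have to be found in the camera images.
- gauge_handle (a point): Centre of the gauge's plain grey block handle, which sits on top of its dial plate: 26 mm in x, 30 mm in y, from 98 to 145 mm above the gauge's underside; this point is 122.5 mm above the centre of the underside. Axes are the gauge's own: z up, y along its base bar, and the dial face looks to -x (at the start towards the robot and its left side).
- gauge_foot (a point): Centre of the flat underside of the gauge's base bar, gauge axes.
- gauge: Pendulum angle gauge, loose, 0.26 to 0.43 kg: upright grey plate with a white dial face (12 mm in x, 116 mm in y, up to 99 mm above the underside) on an aluminium base bar (40 mm in x, 120 mm in y, 10 mm thick). Origin at the centre of its underside. At the start it stands on the flat joist offcut.
- pointer (a joint): Angle (rad) of the thin black pointer, a damped pendulum hung from a pivot 84 mm above the underside; settles in about 1 s. 0 = straight down the dial. It reads the gauge's lean: positive when the gauge is turned positively about its own x axis, its top leaning to its -y side (right, looking at the dial). Nothing can touch it.
- marker (a joint): Angle (rad), counted like the pointer, of the marker: a small dark square tab, 9 mm wide and 10 mm high, on the dial just beyond the pointer's end. Preset between 0.20 and 0.36, always to the gauge's -y side; locked, it cannot be moved.
- pointer_tip (a point): The pointer's free end, 57 mm from the pivot.
- marker_mid (a point): Where the pointer's end comes when it points at the middle of the marker tab, 57 mm from the pivot.
- stud_crown (a point): Top middle of the hump of the stud offcut, 60 mm above its underside. Axes are the stud's own: z up, x along the ridge of the hump, y across it.
- stud: Stud offcut, fixed light timber: 60 mm in x, 140 mm in y, 30 mm thick, with a hump on top that is part of a cylinder of radius 50 mm with its axis along x, 10 mm above the underside (hump 92 mm wide in y at its foot, top at 60 mm). Origin at the centre of its underside. Stands left or right of the joist offcut.
- joist: Joist offcut: fixed flat block of light timber, 75x150x35 mm (x, y, z), origin at the centre of its underside. The gauge stands on it at the start.
- tape_roll: Bystander to leave alone: orange roll of tape, 68x66x29 mm, lying flat towards the back of the desk. Origin at the centre of its underside.
- flux_pot: Bystander to leave alone: small jar with dark green lid, 41x41x29 mm, between the two timber blocks near the front. Origin at the centre of its underside.
- solder_reel: Bystander to leave alone: spool of solder, 60x60x43 mm, at the right. Origin at the centre of its underside.

How it is judged:
By the outcome, as a careful person would: the job done as asked, in the order asked, and still so for the second after the job is handed in, while the arm keeps its last pose, push and grip.
It also fails if it takes over 48 s, if anything falls off the work surface, if the arm or the gripper's body presses on something with over 40 N, if the wrist force passes 120 N, or if a joint passes its speed limit or range.

## Working session

There is one attempt and no reset: what is moved stays moved. The work goes in short steps, Python scripts to look and compute and a tool call to move; the robot and the scene stay as the last step left them, time stands still between calls to the robot, and variables do not carry over. Pictures are saved under pics/ and viewed, about 8 in all and at most 12, crops included, and the job is handed in when it is done.

Besides the shell and the picture viewer there is one more tool, called after "Emit:" as a command line: name --argument value ..., lists and objects as JSON in quotes. play_rows: Moves the arm, as the interface text tells. Its arguments: {"type":"object","properties":{"motion":{"type":"array"},"newtons":{"type":"number"}},"required":["motion"]}

```bash
ls; mkdir -p pics; python3 - <<'E'
from plant import monitor, viewer
import cv2, numpy as np
s=monitor.state(); print(s)
for n in ("scene","side"):
    cv2.imwrite(f"pics/{n}0.png", viewer.read_camera(n)[:,:,::-1])
for n in ("scene","side","wrist"): print(n, viewer.camera_info(n))
E
```

```text
pics
{'clock': 0.0, 'joints': array([ 1.11246769e+00,  2.07431516e-01,  1.54301599e+00,  7.73041619e-06,
        1.39347007e+00, -1.50518786e-01]), 'joint_vel': array([2.55140180e-04, 1.69219387e-04, 7.06309041e-04, 2.16363163e-04,
       4.04909999e-04, 1.78662423e-05]), 'joint_torque': array([-3.79137259e-05, -3.83062434e+01, -2.91583139e+01, -2.55010973e-04,
        1.08871632e-02,  3.26466534e-05]), 'tcp_pos': array([0.17389479, 0.54729359, 0.24408976]), 'tcp_rot': array([ 2.98780237,  1.56847139, -2.03239784]), 'ft_force': array([-0.46341562, -0.01060085,  0.12702792]), 'moment': array([ 0.01055066,  0.00197305, -0.00689239]), 'finger_gap': 1.0002697345510543}
scene {'fx': 614.0247609222642, 'fy': 614.0247609222642, 'cx': 334.52627318043704, 'cy': 240.77086762175034, 'R': array([[ 0.84451475, -0.53527826, -0.01649339],
       [-0.27706698, -0.41036126, -0.86881386],
       [ 0.45828892,  0.73829589, -0.49486406]]), 't': array([-0.50018518,  0.20927651,  1.22070543])}
side {'fx': 462.4088469570895, 'fy': 462.4088469570895, 'cx': 325.87880134085236, 'cy': 239.7339327517987, 'R': array([[ 9.99997066e-01,  1.99320711e-03, -1.37697647e-03],
       [-3.09626333e-04, -4.58574095e-01, -8.88656122e-01],
       [-2.40272144e-03,  8.88653941e-01, -4.58572132e-01]]), 't': array([-0.54915173,  0.05861843,  0.9767803 ])}
wrist {'fx': 335.4185901762376, 'fy': 335.4185901762376, 'cx': 317.2478016721353, 'cy': 240.77984265316343, 'tool_from_camera': array([[ 7.79133599e-04, -2.91363237e-01,  9.56612177e-01,
        -1.28319402e-01],
       [-3.87630978e-04, -9.56612483e-01, -2.91363014e-01,
         7.50241281e-02],
       [ 9.99999621e-01, -1.43801799e-04, -8.58270344e-04,
        -3.91469591e-04],
       [ 0.00000000e+00,  0.00000000e+00,  0.00000000e+00,
         1.00000000e+00]])}
```

View pics/scene0.png

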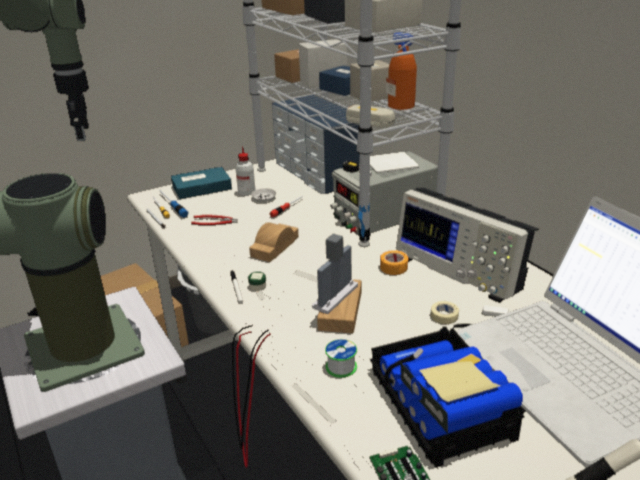

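View pics/side0.png

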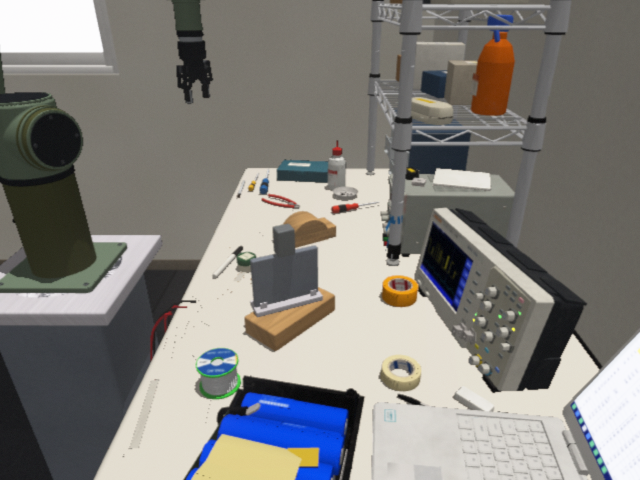

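Scene shows the humped stud near (275,240), the gauge at (337,270) on the joist, and the tape, jar and spool around them. In the side view the gauge is at (285,275) with its handle at (284,238), and the stud is at (308,228). I'll enlarge both.

```bash
python3 - <<'E'
import cv2, numpy as np
a=cv2.imread("pics/scene0.png")[215:345,240:370]; b=cv2.imread("pics/side0.png")[205:350,235:345]
a=cv2.resize(a,(400,400),interpolation=cv2.INTER_CUBIC); b=cv2.resize(b,None,fx=3.6,fy=3.6,interpolation=cv2.INTER_CUBIC)
c=np.zeros((530,800,3),np.uint8); c[:400,:400]=a; c[:b.shape[0],402:402+b.shape[1]]=b[:, :398]
for k in range(0,130,10):
    p=int(k*400/130)
    cv2.line(c,(p,0),(p,4 if k%50 else 12),(0,0,255),1); cv2.line(c,(0,p),(4 if k%50 else 12,p),(0,0,255),1)
cv2.imwrite("pics/c0.png",c)
E
```

```text
(no output)
```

View pics/c0.png

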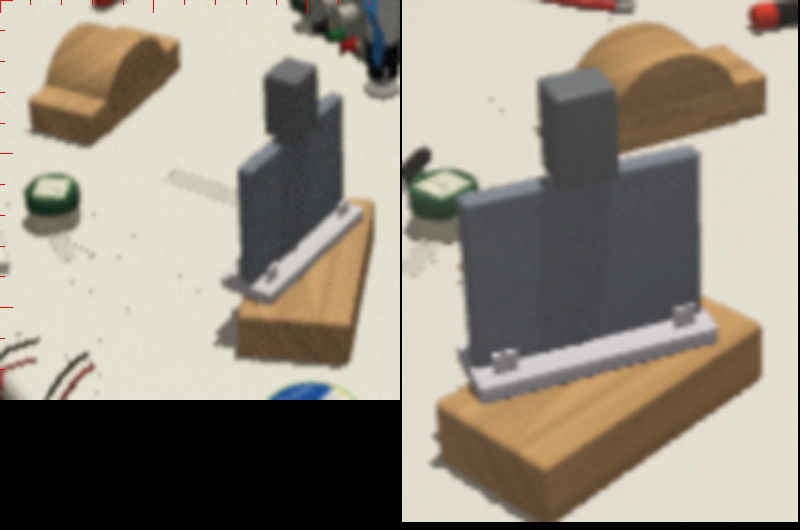

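```bash
cat > h.py <<'E'
import numpy as np, cv2
from plant import viewer, monitor
from scipy.spatial.transform import Rotation as Ro
def ray(n,p):
    c=viewer.camera_info(n); d=np.array([(p[0]-c['cx'])/c['fx'],(p[1]-c['cy'])/c['fy'],1.])
    if n=='wrist':
        s=monitor.state(); T=c['tool_from_camera']; R=Ro.from_euler('xyz',s['tcp_rot']).as_matrix()
        return s['tcp_pos']+R@T[:3,3], R@T[:3,:3]@d
    R=np.array(c['R']); return -R.T@np.array(c['t']), R.T@d
def onz(n,p,z):
    o,d=ray(n,p); return o+d*(z-o[2])/d[2]
def two(r):
    A=sum(np.eye(3)-np.outer(d,d)/(d@d) for o,d in r); b=sum((np.eye(3)-np.outer(d,d)/(d@d))@o for o,d in r)
    return np.linalg.solve(A,b)
E
python3 - <<'E'
from h import *
np.set_printoptions(precision=4,suppress=True)
sc=lambda x,y:(240+x/3.077-.3,215+y/3.077-.3)
sd=lambda x,y:(235+(x-402)/3.6-.3,205+y/3.6-.3)
print('handle top', two([ray('scene',sc(290,70)),ray('side',sd(577,83))]), onz('scene',sc(290,70),.18), onz('side',sd(577,83),.18))
for p in [(482,397),(717,343)]: print('bar bottom side',onz('side',sd(*p),.035))
for p in [(264,299),(364,216)]: print('bar bottom scene',onz('scene',sc(*p),.035))
for p in [(472,207),(699,157),(462,195)]: print('plate top side',onz('side',sd(*p),.134))
for p in [(33,128),(84,139),(180,65)]: print('stud bottom scene',onz('scene',sc(*p),0.0))
for p in [(32,97),(88,106),(118,93),(180,40),(143,30)]: print('stud top30 scene',onz('scene',sc(*p),0.03))
for p in [(765,112)]: print('stud b side',onz('side',sd(*p),0.0))
for p in [(765,80),(735,95),(728,45),(690,53)]: print('stud top30 side',onz('side',sd(*p),0.03))
for p in [(85,24),(128,36)]: print('crown ends scene',onz('scene',sc(*p),.06))
for p in [(642,22),(672,55)]: print('crown ends side',onz('side',sd(*p),.06))
for p in [(438,408),(550,470),(762,330)]: print('joist top side',onz('side',sd(*p),.035))
E
```

```text
handle top [ 0.482  -0.1774  0.1787] [ 0.4806 -0.1795  0.18  ] [ 0.4823 -0.1799  0.18  ]
bar bottom side [ 0.4348 -0.2135  0.035 ]
bar bottom side [ 0.5431 -0.17    0.035 ]
bar bottom scene [ 0.4372 -0.2114  0.035 ]
bar bottom scene [ 0.5474 -0.1669  0.035 ]
plate top side [ 0.4368 -0.2093  0.134 ]
plate top side [ 0.5352 -0.1633  0.134 ]
plate top side [ 0.4309 -0.1987  0.134 ]
stud bottom scene [0.4282 0.1278 0.    ]
stud bottom scene [0.4545 0.0898 0.    ]
stud bottom scene [0.5767 0.152  0.    ]
stud top30 scene [0.4286 0.1247 0.03  ]
stud top30 scene [0.4591 0.0873 0.03  ]
stud top30 scene [0.4882 0.0922 0.03  ]
stud top30 scene [0.5724 0.1416 0.03  ]
stud top30 scene [0.5553 0.1745 0.03  ]
stud b side [0.572  0.1479 0.    ]
stud top30 side [0.5715 0.1346 0.03  ]
stud top30 side [0.552  0.1126 0.03  ]
stud top30 side [0.5473 0.1894 0.03  ]
stud top30 side [0.5218 0.1765 0.03  ]
crown ends scene [0.4956 0.1597 0.06  ]
crown ends scene [0.5149 0.1218 0.06  ]
crown ends side [0.4911 0.1599 0.06  ]
crown ends side [0.5125 0.1085 0.06  ]
joist top side [ 0.4158 -0.2219  0.035 ]
joist top side [ 0.4714 -0.2661  0.035 ]
joist top side [ 0.5651 -0.1589  0.035 ]
```

Estimates: gauge centre is about (0.482,-0.177) with its bar along +22°, and the stud crown is about (0.5035,0.1375) with its ridge along about -65°. Both measured sizes roughly match those given. Next I get the tool axes and the first move.

```bash
cat >> h.py <<'E'
def pose():
    s=monitor.state(); return s['tcp_pos'], Ro.from_euler('xyz',s['tcp_rot']).as_matrix(), s
def plan(target, zdeg=None):
    p,R,s=pose(); d=R.T@(np.array(target)-p)
    print('clock',round(s['clock'],2),'tcp',p.round(4),'shift tool xyz',d.round(4),'rows',np.abs(d).max()/.0417,'j',s['joints'].round(2))
    print('F',s['ft_force'].round(2),'M',s['moment'].round(2),'gap',round(s['finger_gap']*.0854,4))
    za=np.degrees(np.arctan2(R[1,2],R[0,2])); print('z-axis heading',za.round(2))
    if zdeg is not None: print('roll needed', -((zdeg-za+180)%360-180), '(sign: tool x is down)')
E
python3 - <<'E'
from h import *
p,R,s=pose(); print(R.round(3))
plan((0.45,0.12,0.26),-68); plan((.481,-.178,.23),112)
E
```

```text
[[-0.001 -0.953  0.303]
 [-0.002  0.303  0.953]
 [-1.     0.    -0.002]]
clock 0.1 tcp [0.1739 0.5474 0.2442] shift tool xyz [-0.0153 -0.3926 -0.3237] rows 9.414652892403813 j [ 1.11  0.21  1.54  0.    1.39 -0.15]
F [ 0.36 -0.03 -1.07] M [-0.04 -0.02  0.02] gap 0.0857
z-axis heading 72.36
roll needed 140.36361760673532 (sign: tool x is down)
clock 0.1 tcp [0.1739 0.5474 0.2442] shift tool xyz [ 0.0153 -0.5124 -0.5982] rows 14.345526815414306 j [ 1.11  0.21  1.54  0.    1.39 -0.15]
F [ 0.36 -0.03 -1.07] M [-0.04 -0.02  0.02] gap 0.0857
z-axis heading 72.36
roll needed -39.63638239326468 (sign: tool x is down)
```

Emit:
play_rows --motion '[{"y":-0.029,"z":-0.027},{"y":-0.029,"z":-0.027},{"y":-0.029,"z":-0.027},{"y":-0.029,"z":-0.027},{"y":-0.029,"z":-0.027}]'

```text
schema error: expected keys grip, x, y, z, roll
```

Emit:
play_rows --motion '[{"y":-0.029,"z":-0.027},{"y":-0.029,"z":-0.027},{"y":-0.029,"z":-0.027},{"y":-0.029,"z":-0.027},{"y":-0.029,"z":-0.027}]'

```text
schema error: expected keys grip, x, y, z, roll
```

Emit:
play_rows --motion '[{"y":-0.029,"z":-0.027},{"y":-0.029,"z":-0.027},{},{},{}]'

```text
schema error: expected keys grip, x, y, z, roll
```

```bash
python3 - <<'E'
from h import *
plan((0.45,0.12,0.26),-68)
im=viewer.read_camera('wrist'); cv2.imwrite('pics/w1.png',im[:,:,::-1])
np.save('w1pose.npy',np.r_[pose()[0],pose()[2]['tcp_rot']])
E
```

```text
clock 0.1 tcp [0.1739 0.5474 0.2442] shift tool xyz [-0.0153 -0.3926 -0.3237] rows 9.414652892403813 j [ 1.11  0.21  1.54  0.    1.39 -0.15]
F [ 0.36 -0.03 -1.07] M [-0.04 -0.02  0.02] gap 0.0857
z-axis heading 72.36
roll needed 140.36361760673532 (sign: tool x is down)
```

View pics/w1.png

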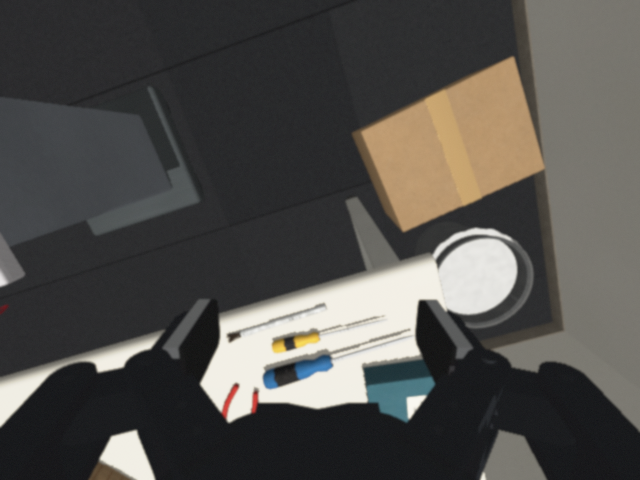

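The fingers fill the bottom of the wrist view, and the ground below the TCP falls near row 217. Each row needs all five keys, so no move was made. I'll go straight to above the stud.

Emit:
play_rows --motion '[{"grip":0.085,"x":0,"y":-0.032,"z":-0.0227,"roll":0},{"grip":0.085,"x":0,"y":-0.032,"z":-0.0227,"roll":0},{"grip":0.085,"x":0,"y":-0.032,"z":-0.0227,"roll":0},{"grip":0.085,"x":0,"y":-0.032,"z":-0.0227,"roll":0},{"grip":0.085,"x":0,"y":-0.032,"z":-0.0227,"roll":0}]'

```text
clock: 0.57
tcp_pos: [0.2927, 0.3897, 0.2449]
tcp_rot: [2.792, 1.57, -2.228]
ft_force: [0.9, -0.4, 0.1]
finger_gap: 0.995
```

Emit:
play_rows --motion '[{"grip":0.085,"x":0,"y":-0.032,"z":-0.0227,"roll":0},{"grip":0.085,"x":0,"y":-0.032,"z":-0.0227,"roll":0},{"grip":0.085,"x":0,"y":-0.032,"z":-0.0227,"roll":0},{"grip":0.085,"x":0,"y":-0.032,"z":-0.0227,"roll":0},{"grip":0.085,"x":0,"y":-0.032,"z":-0.0227,"roll":0}]'

```text
clock: 0.98
tcp_pos: [0.411, 0.2329, 0.2452]
tcp_rot: [1.048, 1.571, 2.311]
ft_force: [1.2, 0.3, -0.2]
finger_gap: 0.996
```

Emit:
play_rows --motion '[{"grip":0.085,"x":0,"y":-0.032,"z":-0.0227,"roll":0},{"grip":0.085,"x":0,"y":-0.032,"z":-0.0227,"roll":0},{"grip":0.085,"x":0,"y":-0.032,"z":-0.0227,"roll":0},{"grip":0.085,"x":0,"y":0,"z":0,"roll":0},{"grip":0.085,"x":0,"y":0,"z":0,"roll":0}]'

```text
clock: 1.4
tcp_pos: [0.482, 0.139, 0.2449]
tcp_rot: [1.739, 1.57, 2.998]
ft_force: [-0.5, -0.2, -0.1]
finger_gap: 1.0
```

```bash
python3 - <<'E'
from h import *
plan((0.481,-0.178,0.25),-68)
np.save('w1pose.npy',np.r_[pose()[0],pose()[2]['tcp_rot']])
im=viewer.read_camera('wrist'); cv2.imwrite('pics/w2.png',im[:,:,::-1])
E
```

```text
clock 1.4 tcp [0.482  0.139  0.2449] shift tool xyz [-0.0052 -0.0964 -0.302 ] rows 7.241365482029241 j [ 0.11  0.05  1.72  0.    1.37 -1.15]
F [-0.48 -0.17 -0.13] M [ 0.01 -0.04 -0.03] gap 0.0854
z-axis heading 72.11
roll needed 140.11490184049285 (sign: tool x is down)
```

View pics/w2.png

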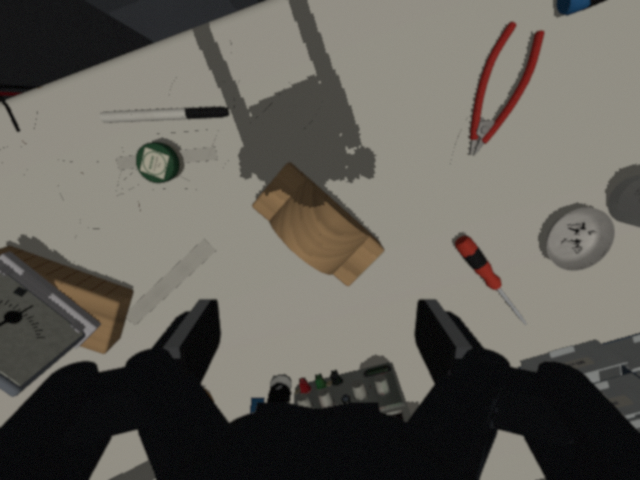

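The stud is seen from above. Its corners are at about (290,162), (253,205), (347,286) and (383,248), with the hump in the middle, and the gauge dial shows at the lower left. I'll refine the stud pose.

```bash
python3 - <<'E'
from h import *
im=cv2.imread('pics/w2.png'); hsv=cv2.cvtColor(im,cv2.COLOR_BGR2HSV)
m=cv2.inRange(hsv,(5,90,30),(22,255,255)); m[:, :235]=0; m[:, 400:]=0; m[:150]=0;m[300:]=0
c=max(cv2.findContours(m,0,2)[0],key=cv2.contourArea); print(cv2.contourArea(c), cv2.minAreaRect(c))
q=cv2.approxPolyDP(cv2.convexHull(c),4,True)[:,0]; 
for p in q: print(p, onz('wrist',p,.03).round(4), onz('wrist',p,0).round(4))
s=cv2.resize(im[140:310,220:410],None,fx=4,fy=3.5,interpolation=cv2.INTER_CUBIC)
cv2.imwrite('pics/w2c.png',cv2.resize(im[145:305,235:400],None,fx=3.6,fy=3.6,interpolation=cv2.INTER_CUBIC))
E
```

```text
7447.5 ((315.71551513671875, 228.09393310546875), (129.1845245361328, 64.2949447631836), 41.987213134765625)
[287 164] [0.423  0.1263 0.03  ] [0.4242 0.1231 0.    ]
[382 248] [0.5376 0.1945 0.03  ] [0.5488 0.1973 0.    ]
[349 284] [0.5672 0.1489 0.03  ] [0.581  0.1477 0.    ]
[299 256] [0.519  0.1065 0.03  ] [0.5286 0.1016 0.    ]
[253 206] [0.4524 0.0787 0.03  ] [0.4562 0.0714 0.    ]
```

View pics/w2c.png

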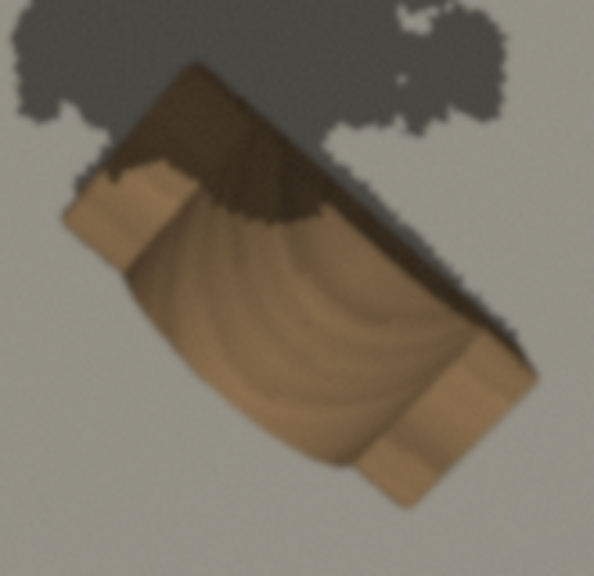

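```bash
python3 - <<'E'
from h import *
P={}
for k,x,y,z in [('L',62,217,.03),('B',407,509,.03),('Lf',125,272,.03),('Bf',358,463,.03),('R',538,378,.03),('R0',538,378,0),('T',195,62,.03),('T0',195,62,0),('fr',200,186,.03),('fr2',478,332,.03)]:
    P[k]=onz('wrist',(235+x/3.6-.4,145+y/3.6-.4),z); print(k,P[k].round(4))
d=P['B']-P['L']; print(np.linalg.norm(d),np.degrees(np.arctan2(d[1],d[0])), np.linalg.norm(P['Bf']-P['Lf']))
u=d/np.linalg.norm(d); n=np.array([-u[1],u[0],0])
for a,b in(('L','B'),('Lf','Bf')): print('crown', ((P[a]+P[b])/2+.03*n).round(4))
# gauge: dial pivot etc in raw image
E
```

```text
L [0.451 0.078 0.03 ]
B [0.5691 0.1468 0.03  ]
Lf [0.4717 0.0896 0.03  ]
Bf [0.5498 0.1369 0.03  ]
R [0.54   0.1962 0.03  ]
R0 [0.5514 0.1991 0.    ]
T [0.4215 0.1287 0.03  ]
T0 [0.4226 0.1257 0.    ]
fr [0.4546 0.1187 0.03  ]
fr2 [0.5207 0.1828 0.03  ]
0.13675648650341973 30.243548948206445 0.09124524643685598
crown [0.4949 0.1383 0.03  ]
crown [0.4957 0.1392 0.03  ]
```

Stud crown is about (0.4955,0.139) with its cross axis at 30.2°, and the measured 137 mm and 91 mm agree with the given 140 mm and 92 mm. Next I go above the gauge and turn the jaws to close along gauge x.

Emit:
play_rows --motion '[{"grip":0.085,"x":0,"y":-0.012,"z":-0.0378,"roll":0},{"grip":0.085,"x":0,"y":-0.012,"z":-0.0378,"roll":0},{"grip":0.085,"x":0,"y":-0.012,"z":-0.0378,"roll":0},{"grip":0.085,"x":0,"y":-0.012,"z":-0.0378,"roll":0},{"grip":0.085,"x":0,"y":-0.012,"z":-0.0378,"roll":0}]'

```text
clock: 1.87
tcp_pos: [0.4804, -0.0571, 0.2452]
tcp_rot: [0.374, 1.57, 1.64]
ft_force: [0.4, -0.8, -0.0]
finger_gap: 0.992
```

Emit:
play_rows --motion '[{"grip":0.085,"x":0,"y":-0.012,"z":-0.0378,"roll":0},{"grip":0.085,"x":0,"y":-0.012,"z":-0.0378,"roll":0},{"grip":0.085,"x":0,"y":-0.012,"z":-0.0378,"roll":0},{"grip":0.085,"x":0,"y":0,"z":0,"roll":7},{"grip":0.085,"x":0,"y":0,"z":0,"roll":7}]'

```text
clock: 2.28
tcp_pos: [0.4809, -0.177, 0.2451]
tcp_rot: [1.143, 1.57, 2.155]
ft_force: [0.4, 0.2, -0.2]
finger_gap: 0.998
```

Emit:
play_rows --motion '[{"grip":0.085,"x":0,"y":0,"z":0,"roll":7},{"grip":0.085,"x":0,"y":0,"z":0,"roll":7},{"grip":0.085,"x":0,"y":0,"z":0,"roll":7},{"grip":0.085,"x":0,"y":0,"z":0,"roll":7},{"grip":0.085,"x":0,"y":0,"z":0,"roll":7}]'

```text
clock: 2.7
tcp_pos: [0.4811, -0.1743, 0.245]
tcp_rot: [1.761, 1.57, 2.165]
ft_force: [-0.2, -0.2, -0.3]
finger_gap: 0.999
```

Emit:
play_rows --motion '[{"grip":0.085,"x":0,"y":0,"z":0,"roll":7},{"grip":0.085,"x":0,"y":0,"z":0,"roll":7},{"grip":0.085,"x":0,"y":0,"z":0,"roll":7},{"grip":0.085,"x":0,"y":0,"z":0,"roll":7},{"grip":0.085,"x":0,"y":0,"z":0,"roll":7}]'

```text
clock: 3.12
tcp_pos: [0.4811, -0.1743, 0.245]
tcp_rot: [2.349, 1.57, 2.143]
ft_force: [0.4, -0.4, -0.1]
finger_gap: 0.995
```

Emit:
play_rows --motion '[{"grip":0.085,"x":0,"y":0,"z":0,"roll":7},{"grip":0.085,"x":0,"y":0,"z":0,"roll":7},{"grip":0.085,"x":0,"y":0,"z":0,"roll":7},{"grip":0.085,"x":0,"y":0,"z":0,"roll":7},{"grip":0.085,"x":0,"y":0,"z":0,"roll":7}]'

```text
clock: 3.53
tcp_pos: [0.4811, -0.1743, 0.2451]
tcp_rot: [2.901, 1.57, 2.084]
ft_force: [-0.4, 1.4, 0.3]
finger_gap: 0.999
```

Emit:
play_rows --motion '[{"grip":0.085,"x":0,"y":0,"z":0,"roll":7},{"grip":0.085,"x":0,"y":0,"z":0,"roll":7},{"grip":0.085,"x":0,"y":0,"z":0,"roll":7},{"grip":0.085,"x":0,"y":0,"z":0,"roll":0},{"grip":0.085,"x":0,"y":0,"z":0,"roll":0}]'

```text
clock: 3.95
tcp_pos: [0.4811, -0.1749, 0.2451]
tcp_rot: [-3.009, 1.57, 2.099]
ft_force: [0.2, 0.1, -0.3]
finger_gap: 0.997
```

```bash
python3 - <<'E'
from h import *
plan((0.481,-0.178,0.1525),-68)
im=viewer.read_camera('wrist'); cv2.imwrite('pics/w3.png',im[:,:,::-1])
E
```

```text
clock 3.95 tcp [ 0.4811 -0.1749  0.2451] shift tool xyz [ 0.0926 -0.0013  0.0028] rows 2.2214844518915293 j [-0.52  0.07  1.69  0.    1.38  0.66]
F [ 0.18  0.07 -0.34] M [0.   0.02 0.  ] gap 0.0852
z-axis heading -67.33
roll needed 0.6715690545063353 (sign: tool x is down)
```

View pics/w3.png

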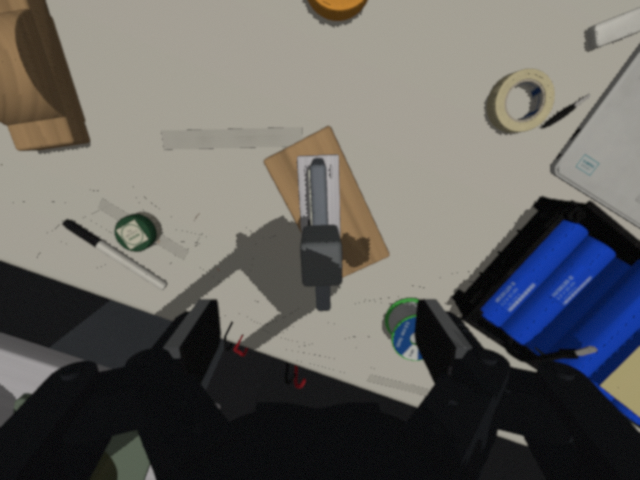

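The handle is centred in the wrist view at about (321,266), 2 mm towards tool +z, and the bar is turned about 1.6° from the tool. I correct that, descend and close.

Emit:
play_rows --motion '[{"grip":0.085,"x":0,"y":-0.001,"z":0.0024,"roll":-1.6},{"grip":0.085,"x":0.031,"y":0,"z":0,"roll":0},{"grip":0.085,"x":0.031,"y":0,"z":0,"roll":0},{"grip":0.085,"x":0.0305,"y":0,"z":0,"roll":0},{"grip":0.085,"x":0,"y":0,"z":0,"roll":0}]' --newtons 25

```text
clock: 4.42
tcp_pos: [0.4765, -0.176, 0.1464]
tcp_rot: [-2.521, 1.557, 2.612]
ft_force: [-1.9, 1.2, -1.2]
finger_gap: 0.992
```

Emit:
play_rows --motion '[{"grip":0.01,"x":0,"y":0,"z":0,"roll":0},{"grip":0.01,"x":0,"y":0,"z":0,"roll":0},{"grip":0.01,"x":0,"y":0,"z":0,"roll":0},{"grip":0.01,"x":0,"y":0,"z":0,"roll":0},{"grip":0.01,"x":0,"y":0,"z":0,"roll":0}]'

```text
clock: 4.83
tcp_pos: [0.4822, -0.1795, 0.1548]
tcp_rot: [0.823, 1.568, -0.329]
ft_force: [-4.9, 10.8, 11.4]
finger_gap: 0.303
```

Emit:
play_rows --motion '[{"grip":0.01,"x":0,"y":0,"z":0,"roll":0},{"grip":0.01,"x":0,"y":0,"z":0,"roll":0},{"grip":0.01,"x":0,"y":0,"z":0,"roll":0},{"grip":0.01,"x":0,"y":0,"z":0,"roll":0},{"grip":0.01,"x":0,"y":0,"z":0,"roll":0}]'

```text
clock: 5.25
tcp_pos: [0.4821, -0.179, 0.1546]
tcp_rot: [1.142, 1.568, -0.011]
ft_force: [-0.8, 2.1, 6.4]
finger_gap: 0.3
```

```bash
python3 - <<'E'
from h import *
plan((0.4955,0.139,0.27),120)
E
```

```text
clock 5.25 tcp [ 0.4821 -0.179   0.1546] shift tool xyz [-0.1154  0.1418 -0.285 ] rows 6.834257863579818 j [-0.52  0.17  1.78  0.    1.18  0.63]
F [-0.84  2.06  6.38] M [0.59 0.16 0.04] gap 0.0256
z-axis heading -66.02
roll needed 173.97846720752852 (sign: tool x is down)
```

Gripped: the opening reads 25.6 mm against 26 mm expected. Now I lift, carry to above the stud and turn about 186° so the dial faces the side camera.

Emit:
play_rows --motion '[{"grip":0.01,"x":-0.015,"y":0,"z":0,"roll":0},{"grip":0.01,"x":-0.025,"y":0,"z":0,"roll":0},{"grip":0.01,"x":-0.03,"y":0,"z":0,"roll":0},{"grip":0.01,"x":-0.03,"y":0,"z":0,"roll":0},{"grip":0.01,"x":-0.015,"y":0.007,"z":-0.0142,"roll":0}]' --newtons 30

```text
clock: 5.67
tcp_pos: [0.4831, -0.1662, 0.2717]
tcp_rot: [0.356, 1.563, -0.799]
ft_force: [0.2, 0.1, -2.1]
finger_gap: 0.298
```

Emit:
play_rows --motion '[{"grip":0.01,"x":0,"y":0.0142,"z":-0.0285,"roll":0},{"grip":0.01,"x":0,"y":0.0142,"z":-0.0285,"roll":0},{"grip":0.01,"x":0,"y":0.0142,"z":-0.0285,"roll":0},{"grip":0.01,"x":0,"y":0.0142,"z":-0.0285,"roll":0},{"grip":0.01,"x":0,"y":0.0142,"z":-0.0285,"roll":0}]'

```text
clock: 6.08
tcp_pos: [0.4881, -0.003, 0.2674]
tcp_rot: [-1.598, 1.57, -2.751]
ft_force: [0.3, 0.6, -3.4]
finger_gap: 0.3
```

Emit:
play_rows --motion '[{"grip":0.01,"x":0,"y":0.0142,"z":-0.0285,"roll":0},{"grip":0.01,"x":0,"y":0.0142,"z":-0.0285,"roll":0},{"grip":0.01,"x":0,"y":0.0142,"z":-0.0285,"roll":0},{"grip":0.01,"x":0,"y":0.0142,"z":-0.0285,"roll":0},{"grip":0.01,"x":0,"y":0.007,"z":-0.0142,"roll":0}]'

```text
clock: 6.5
tcp_pos: [0.4942, 0.142, 0.2673]
tcp_rot: [-3.114, 1.569, 2.019]
ft_force: [0.3, 0.1, -2.3]
finger_gap: 0.303
```

Emit:
play_rows --motion '[{"grip":0.01,"x":0,"y":0,"z":0,"roll":-4},{"grip":0.01,"x":0,"y":0,"z":0,"roll":-7},{"grip":0.01,"x":0,"y":0,"z":0,"roll":-7},{"grip":0.01,"x":0,"y":0,"z":0,"roll":-7},{"grip":0.01,"x":0,"y":0,"z":0,"roll":-7}]'

```text
clock: 6.92
tcp_pos: [0.4945, 0.1387, 0.2671]
tcp_rot: [-2.127, 1.57, -2.714]
ft_force: [-0.6, -0.1, -3.3]
finger_gap: 0.291
```

Emit:
play_rows --motion '[{"grip":0.01,"x":0,"y":0,"z":0,"roll":-7},{"grip":0.01,"x":0,"y":0,"z":0,"roll":-7},{"grip":0.01,"x":0,"y":0,"z":0,"roll":-7},{"grip":0.01,"x":0,"y":0,"z":0,"roll":-7},{"grip":0.01,"x":0,"y":0,"z":0,"roll":-7}]'

```text
clock: 7.33
tcp_pos: [0.4945, 0.1386, 0.2671]
tcp_rot: [-2.758, 1.57, -2.735]
ft_force: [0.0, 0.2, -2.8]
finger_gap: 0.3
```

Emit:
play_rows --motion '[{"grip":0.01,"x":0,"y":0,"z":0,"roll":-7},{"grip":0.01,"x":0,"y":0,"z":0,"roll":-7},{"grip":0.01,"x":0,"y":0,"z":0,"roll":-7},{"grip":0.01,"x":0,"y":0,"z":0,"roll":-7},{"grip":0.01,"x":0,"y":0,"z":0,"roll":-7}]'

```text
clock: 7.75
tcp_pos: [0.4945, 0.1386, 0.2671]
tcp_rot: [2.912, 1.57, -2.737]
ft_force: [-0.3, 0.4, -3.0]
finger_gap: 0.303
```

Emit:
play_rows --motion '[{"grip":0.01,"x":0,"y":0,"z":0,"roll":-7},{"grip":0.01,"x":0,"y":0,"z":0,"roll":-7},{"grip":0.01,"x":0,"y":0,"z":0,"roll":-7},{"grip":0.01,"x":0,"y":0,"z":0,"roll":-7},{"grip":0.01,"x":0,"y":0,"z":0,"roll":-7}]'

```text
clock: 8.17
tcp_pos: [0.4945, 0.1386, 0.2671]
tcp_rot: [2.34, 1.57, -2.699]
ft_force: [-0.5, -0.0, -2.9]
finger_gap: 0.3
```

Emit:
play_rows --motion '[{"grip":0.01,"x":0,"y":0,"z":0,"roll":-7},{"grip":0.01,"x":0,"y":0,"z":0,"roll":-7},{"grip":0.01,"x":0,"y":0,"z":0,"roll":-7},{"grip":0.01,"x":0,"y":0,"z":0,"roll":-7},{"grip":0.01,"x":0,"y":0,"z":0,"roll":-7}]'

```text
clock: 8.58
tcp_pos: [0.4945, 0.1386, 0.2671]
tcp_rot: [1.674, 1.569, -2.753]
ft_force: [0.3, 0.1, -2.4]
finger_gap: 0.299
```

Emit:
play_rows --motion '[{"grip":0.01,"x":0,"y":0,"z":0,"roll":-7},{"grip":0.01,"x":0,"y":0,"z":0,"roll":-7},{"grip":0.01,"x":0,"y":0,"z":0,"roll":0},{"grip":0.01,"x":0,"y":0,"z":0,"roll":0},{"grip":0.01,"x":0,"y":0,"z":0,"roll":0}]'

```text
clock: 9.0
tcp_pos: [0.4947, 0.1387, 0.2675]
tcp_rot: [1.413, 1.57, -2.779]
ft_force: [-0.8, -0.1, -3.6]
finger_gap: 0.301
```

```bash
python3 - <<'E'
from h import *
plan((0.4955,0.139,0.18),120)
for n in('side','scene'): cv2.imwrite(f'pics/{n}4.png',viewer.read_camera(n)[:,:,::-1])
c=viewer.camera_info('side'); p=pose()[0]
P=np.r_[p[:2],p[2]-.06]; q=c['R']@P+c['t']; u=c['fx']*q[0]/q[2]+c['cx']; v=c['fy']*q[1]/q[2]+c['cy']; print(u,v)
a=cv2.imread('pics/side4.png'); u,v=int(u),int(v)
a=a[v-55:v+75,u-70:u+70]; a=cv2.resize(a,None,fx=4.2,fy=4.2,interpolation=cv2.INTER_CUBIC); print(u-70,v-55,a.shape)
cv2.imwrite('pics/side4c.png',a)
E
```

```text
clock 9.0 tcp [0.4947 0.1387 0.2675] shift tool xyz [ 0.0875 -0.0009 -0.0001] rows 2.097719925873073 j [ 0.1   0.06  1.66 -0.    1.42 -1.99]
F [-0.84 -0.1  -3.55] M [ 0.03  0.03 -0.01] gap 0.0257
z-axis heading 119.82
roll needed -0.18251706635709297 (sign: tool x is down)
300.8655811184561 152.35944127420865
230 97 (546, 588, 3)
```

View pics/side4c.png

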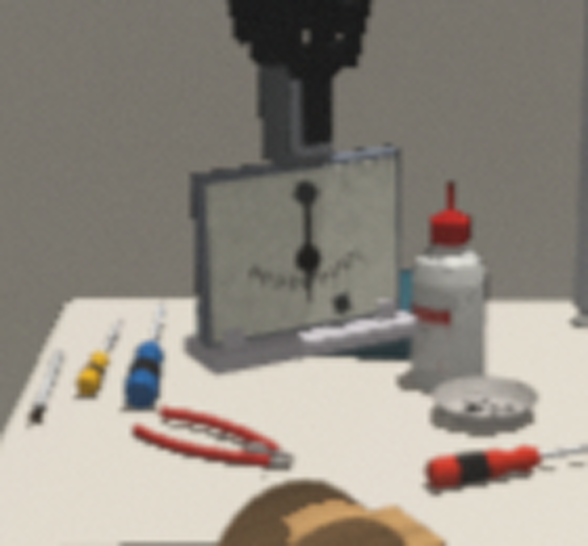

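In the side view the gauge hangs upright with the dial showing. The pivot is at crop (306,192), the pointer end near (309,300) and the marker at (342,303), to the right (gauge -y). I'll compute the marker angle and lower to just above the hump.

```bash
cat >> h.py <<'E'
def dial(n,pts,off,sc,th=0.0):
    "crop pixels -> (along -gauge y, up) in the dial plane, relative to first point"
    p,R,s=pose(); nx=R[:,2].copy(); nx[2]=0; nx/=np.linalg.norm(nx); u=np.cross(nx,[0,0,1.])  # -gauge y
    o0=p-.006*nx; out=[]
    for q in pts:
        o,d=ray(n,(off[0]+(q[0]+.5)/sc-.5,off[1]+(q[1]+.5)/sc-.5)); X=o+d*((o0-o)@nx)/(d@nx); out.append([(X-o0)@u,X[2]])
    return np.array(out)
E
python3 - <<'E'
from h import *
a=dial('side',[(306,192),(309,300),(342,303),(203,177),(400,152),(208,345),(396,305),(196,362),(410,328)],(230,97),4.2)
print(a.round(4)); r=a-a[0]; print(np.hypot(*r.T).round(4)); print(np.arctan2(r[:,0],-r[:,1]).round(3))
E
```

```text
[[ 0.0015  0.2309]
 [ 0.0017  0.1736]
 [ 0.0211  0.1687]
 [-0.0551  0.2462]
 [ 0.0566  0.2444]
 [-0.0569  0.1593]
 [ 0.0539  0.1621]
 [-0.0641  0.1514]
 [ 0.0626  0.1476]]
[0.     0.0573 0.0653 0.0586 0.0567 0.0924 0.0865 0.1031 0.1033]
[ 3.142e+00  3.000e-03  3.060e-01 -1.835e+00  1.810e+00 -6.840e-01
  6.510e-01 -6.900e-01  6.330e-01]
```

Emit:
play_rows --motion '[{"grip":0.01,"x":0.03,"y":0,"z":0,"roll":0},{"grip":0.01,"x":0.03,"y":0,"z":0,"roll":0},{"grip":0.01,"x":0.016,"y":0,"z":0,"roll":0},{"grip":0.01,"x":0.006,"y":0,"z":0,"roll":0},{"grip":0.01,"x":0,"y":0,"z":0,"roll":0}]' --newtons 25

```text
clock: 9.52
tcp_pos: [0.4935, 0.1386, 0.1838]
tcp_rot: [1.158, 1.566, -3.032]
ft_force: [0.1, 0.5, -2.2]
finger_gap: 0.308
```

```bash
python3 - <<'E'
from h import *
plan((0.4955,0.139,0.1796),120)
cv2.imwrite('pics/side5.png',viewer.read_camera('side')[:,:,::-1]); cv2.imwrite('pics/scene5.png',viewer.read_camera('scene')[:,:,::-1])
a=cv2.imread('pics/side5.png')[165:275,235:355]; b=cv2.imread('pics/scene5.png')[160:270,225:345]
cv2.imwrite('pics/c5.png',np.hstack([cv2.resize(i,(400,367),interpolation=cv2.INTER_CUBIC) for i in(a,b)]))
E
```

```text
clock 9.52 tcp [0.4935 0.1386 0.1838] shift tool xyz [ 0.0042 -0.0019 -0.0007] rows 0.10141404523273351 j [ 0.1   0.14  1.76 -0.    1.25 -1.99]
F [ 0.12  0.48 -2.16] M [-0.01  0.01 -0.  ] gap 0.0263
z-axis heading 119.92
roll needed -0.07606482749454813 (sign: tool x is down)
```

View pics/c5.png

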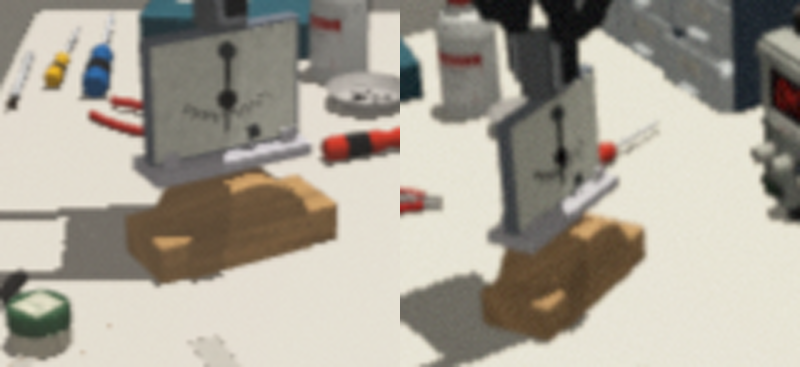

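Marker angle is about 0.306, and the pointer-length check gives 57.3 mm, as specified. The bar looks a few mm left of the crown in both views, so I'll quantify that.

```bash
python3 - <<'E'
from h import *
k=400/120
sd=lambda x,y:(235+x/k-.35,165+y/k-.35); sc=lambda x,y:(225+x/k-.35,160+y/k-.35)
a,b=onz('side',sd(156,282),0),onz('side',sd(336,238),0); c,d=onz('scene',sc(145,339),0),onz('scene',sc(245,258),0)
n=np.array([-.5,.866,0])
for p,q in((a,b),(c,d)): print('stud front bottom',p.round(4),q.round(4),'len',np.linalg.norm(q-p).round(4),'ang',np.degrees(np.arctan2(*(q-p)[1::-1])).round(1),'centre',((p+q)/2+.03*n).round(4))
z=.0642
for nme,f,P,Q in(('side',sd,(145,186),(311,155)),('scene',sc,(121,250),(218,184))):
    p,q=onz(nme,f(*P),z),onz(nme,f(*Q),z); print(nme,'bar',p.round(4),q.round(4),'len',np.linalg.norm(q-p).round(4),'ang',np.degrees(np.arctan2(*(q-p)[1::-1])).round(1),'centre',((p+q)/2+.02*n).round(4))
for f,n_,x,y in((sd,'side',312,202),(sd,'side',160,205),(sc,'scene',225,243)): print(onz(n_,f(x,y),.03).round(4))
E
```

```text
stud front bottom [0.4484 0.0805 0.    ] [0.5717 0.1467 0.    ] len 0.14 ang 28.2 centre [0.4951 0.1396 0.    ]
stud front bottom [0.4537 0.0821 0.    ] [0.5734 0.1463 0.    ] len 0.1359 ang 28.2 centre [0.4985 0.1402 0.    ]
side bar [0.4425 0.097  0.0642] [0.5538 0.1483 0.0642] len 0.1226 ang 24.8 centre [0.4881 0.14   0.0642]
scene bar [0.4512 0.1052 0.0642] [0.5592 0.1571 0.0642] len 0.1198 ang 25.6 centre [0.4952 0.1485 0.0642]
[0.5545 0.1437 0.03  ]
[0.4474 0.1389 0.03  ]
[0.5471 0.1277 0.03  ]
```

Stud centre is about (0.497,0.1395), so the gauge needs about 3 mm more to the right (tool -y). I shift it and lower gently onto the hump.

Emit:
play_rows --motion '[{"grip":0.01,"x":0,"y":-0.0025,"z":0,"roll":0},{"grip":0.01,"x":0.001,"y":0,"z":0,"roll":0},{"grip":0.01,"x":0.001,"y":0,"z":0,"roll":0},{"grip":0.01,"x":0.001,"y":0,"z":0,"roll":0},{"grip":0.01,"x":0,"y":0,"z":0,"roll":0}]'

```text
clock: 10.03
tcp_pos: [0.4972, 0.14, 0.1829]
tcp_rot: [-2.07, 1.571, 0.023]
ft_force: [0.1, -0.6, -3.2]
finger_gap: 0.302
```

Emit:
play_rows --motion '[{"grip":0.01,"x":0.0005,"y":0,"z":0,"roll":0},{"grip":0.01,"x":0.0005,"y":0,"z":0,"roll":0},{"grip":0.01,"x":0.0005,"y":0,"z":0,"roll":0},{"grip":0.01,"x":0,"y":0,"z":0,"roll":0},{"grip":0.01,"x":0,"y":0,"z":0,"roll":0}]'

```text
clock: 10.45
tcp_pos: [0.4971, 0.14, 0.1812]
tcp_rot: [1.218, 1.571, -2.971]
ft_force: [-0.0, -0.1, -3.5]
finger_gap: 0.3
```

```bash
python3 - <<'E'
from h import *
plan((0.4955,0.139,0.1796),120)
E
```

```text
clock 10.45 tcp [0.4971 0.14   0.1812] shift tool xyz [ 0.0016  0.0019 -0.0001] rows 0.04477442441528617 j [ 0.11  0.15  1.75 -0.    1.24 -1.99]
F [-0.04 -0.08 -3.51] M [-0.    0.01  0.02] gap 0.0257
z-axis heading 119.96
roll needed -0.03668985296761207 (sign: tool x is down)
```

Emit:
play_rows --motion '[{"grip":0.01,"x":0.0005,"y":0,"z":0,"roll":0},{"grip":0.01,"x":0.0005,"y":0,"z":0,"roll":0},{"grip":0.01,"x":0.0005,"y":0,"z":0,"roll":0},{"grip":0.01,"x":0.0005,"y":0,"z":0,"roll":0},{"grip":0.01,"x":0,"y":0,"z":0,"roll":0}]'

```text
clock: 10.87
tcp_pos: [0.4973, 0.14, 0.1796]
tcp_rot: [-2.182, 1.571, -0.088]
ft_force: [-1.0, -0.1, -0.4]
finger_gap: 0.301
```

Emit:
play_rows --motion '[{"grip":0.01,"x":0.0005,"y":0,"z":0,"roll":0},{"grip":0.01,"x":0.0005,"y":0,"z":0,"roll":0},{"grip":0.01,"x":0,"y":0,"z":0,"roll":0},{"grip":0.01,"x":0,"y":0,"z":0,"roll":0},{"grip":0.01,"x":0,"y":0,"z":0,"roll":0}]'

```text
clock: 11.28
tcp_pos: [0.4974, 0.1401, 0.1796]
tcp_rot: [-1.966, 1.57, 0.128]
ft_force: [-2.3, -0.6, 4.6]
finger_gap: 0.302
```

```bash
python3 - <<'E'
from h import *
plan((0.4955,0.139,0.1796),120)
E
```

```text
clock 11.28 tcp [0.4974 0.1401 0.1796] shift tool xyz [-0.      0.0022 -0.    ] rows 0.05325294913189241 j [ 0.11  0.15  1.75  0.    1.24 -1.99]
F [-2.34 -0.59  4.6 ] M [-0.05  0.67 -0.02] gap 0.0258
z-axis heading 119.97
roll needed -0.03071248385813874 (sign: tool x is down)
```

Contact came exactly at the predicted height, with about 8 N of press. Now I rock half way: tool -y, with a slight lowering along the rolling path.

Emit:
play_rows --motion '[{"grip":0.01,"x":0,"y":-0.001,"z":0,"roll":0},{"grip":0.01,"x":0,"y":-0.0019,"z":0,"roll":0},{"grip":0.01,"x":0,"y":-0.0019,"z":0,"roll":0},{"grip":0.01,"x":0.0001,"y":-0.0019,"z":0,"roll":0},{"grip":0.01,"x":0.0001,"y":-0.0019,"z":0,"roll":0}]' --newtons 20

```text
clock: 11.7
tcp_pos: [0.5047, 0.1441, 0.1792]
tcp_rot: [2.681, 1.57, -1.508]
ft_force: [-2.3, -0.9, 4.6]
finger_gap: 0.301
```

Emit:
play_rows --motion '[{"grip":0.01,"x":0.0001,"y":-0.0019,"z":0,"roll":0},{"grip":0.01,"x":0.0001,"y":-0.0019,"z":0,"roll":0},{"grip":0.01,"x":0.0001,"y":-0.0019,"z":0,"roll":0},{"grip":0.01,"x":0.0001,"y":-0.0019,"z":0,"roll":0},{"grip":0.01,"x":0.0001,"y":-0.0019,"z":0,"roll":0}]'

```text
clock: 12.12
tcp_pos: [0.5131, 0.149, 0.1783]
tcp_rot: [-3.018, 1.57, -0.924]
ft_force: [-2.8, -0.2, 5.3]
finger_gap: 0.304
```

```bash
cat >> h.py <<'E'
def look(tag):
    im=viewer.read_camera('side')[:,:,::-1]; cv2.imwrite(f'pics/{tag}.png',im)
    a=cv2.resize(im[150:280,235:385],None,fx=4,fy=4,interpolation=cv2.INTER_CUBIC); cv2.imwrite(f'pics/{tag}c.png',a)
    g=cv2.cvtColor(a,cv2.COLOR_BGR2GRAY)
    face=cv2.inRange(cv2.cvtColor(a,cv2.COLOR_BGR2HSV),(0,0,95),(179,60,185))
    m=cv2.inRange(g,0,85); n,l,st,c=cv2.connectedComponentsWithStats(m)
    for i in range(1,n):
        x,y,w,h,A=st[i]
        if 40<A<3000: print('blob',c[i].round(1),st[i], dial('side',[c[i]],(235,150),4)[0].round(4))
E
python3 - <<'E'
from h import *
plan((0.4955,0.139,0.1796),120); look('s6')
E
```

```text
clock 12.12 tcp [0.5131 0.149  0.1783] shift tool xyz [-0.0013  0.0202  0.0001] rows 0.4847746192083645 j [ 0.12  0.19  1.71 -0.    1.24 -1.97]
F [-2.8  -0.24  5.25] M [-0.24  0.72  0.03] gap 0.0259
z-axis heading 119.97
roll needed -0.02706211631684141 (sign: tool x is down)
blob [408.4  10.4] [390   0  39  23 841] [0.0661 0.1965]
blob [389.2  87. ] [369  78  39  18 402] [0.0537 0.1535]
blob [297.9 157.2] [ 286  114   24   92 1055] [-0.006   0.1222]
blob [116.7 152. ] [ 101  124   31   53 1076] [-0.1148  0.1462]
blob [ 15.  182.8] [ 11 177   9  12  71] [-0.1724  0.1401]
blob [315.9 226. ] [310 220  13  14 134] [0.0049 0.0778]
blob [434.  236.3] [ 389  221  102   33 1804] [0.0856 0.0538]
blob [358.1 314.6] [351 310  14   9  67] [0.0327 0.0141]
blob [338.2 317.6] [333 315  13   7  56] [0.0191 0.0154]
blob [596.4 353. ] [592 333   8  49 268] [ 0.2141 -0.0582]
blob [376.4 346.1] [353 339  45  15 210] [ 0.0455 -0.0104]
blob [158.9 354.3] [155 342   9  24 135] [-0.0974  0.0206]
blob [283.6 372.1] [263 363  41  19 289] [-0.0184 -0.0116]
blob [ 14.2 403.1] [  0 385  33  41 738] [-0.1846  0.0128]
blob [ 45.9 449.1] [  10  427   73   39 1655] [-0.1691 -0.0209]
```

View pics/s6c.png

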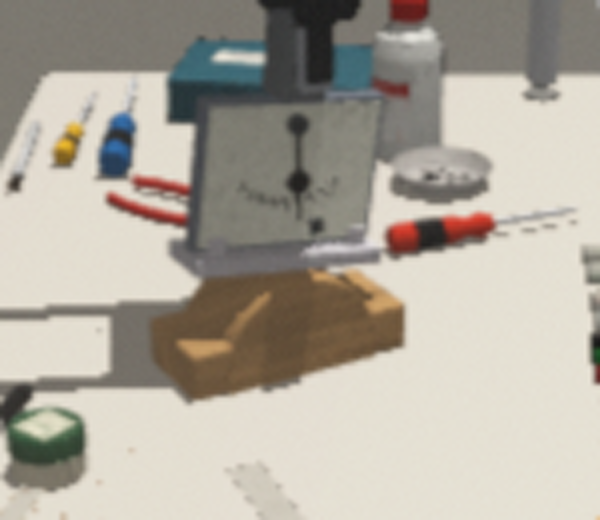

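It pivots in the grip and rolls as hoped: the pointer end is near (299,218), the marker at (316,226) and the pivot at (298,123). Next is the remaining angle.

```bash
cat >> h.py <<'E'
def rem(piv,tip,mk,off=(235,150),sc=4):
    a=dial('side',[piv,tip,mk],off,sc); r=a-a[0]; an=np.arctan2(r[:,0],-r[:,1]); print('len',np.hypot(*r.T).round(4),'pointer vs vertical',an[1].round(3),'remaining marker-pointer',(an[2]-an[1]).round(3))
E
python3 - <<'E'
from h import *
rem((298,123),(299,218),(316,226))
R=.05;h=.1246
for t in(0,.14,.15,.16,.17,.2,.25,.28,.29,.30,.31): print(t,((R+h)*np.sin(t)-R*t*np.cos(t)).round(4),((R+h)*np.cos(t)+R*t*np.sin(t)-R-h).round(4))
E
```

```text
len [0.     0.0575 0.0656] pointer vs vertical -0.009 remaining marker-pointer 0.169
0 0.0 0.0
0.14 0.0174 -0.0007
0.15 0.0187 -0.0008
0.16 0.0199 -0.001
0.17 0.0212 -0.0011
0.2 0.0249 -0.0015
0.25 0.0311 -0.0023
0.28 0.0348 -0.0029
0.29 0.036 -0.0031
0.3 0.0373 -0.0034
0.31 0.0385 -0.0036
```

Emit:
play_rows --motion '[{"grip":0.01,"x":0.0001,"y":-0.002,"z":0,"roll":0},{"grip":0.01,"x":0.0001,"y":-0.002,"z":0,"roll":0},{"grip":0.01,"x":0.0002,"y":-0.002,"z":0,"roll":0},{"grip":0.01,"x":0.0002,"y":-0.002,"z":0,"roll":0},{"grip":0.01,"x":0.0002,"y":-0.002,"z":0,"roll":0}]'

```text
clock: 12.58
tcp_pos: [0.5217, 0.154, 0.1769]
tcp_rot: [-2.998, 1.57, -0.904]
ft_force: [-1.6, -0.9, 4.7]
finger_gap: 0.304
```

Emit:
play_rows --motion '[{"grip":0.01,"x":0.0003,"y":-0.002,"z":0,"roll":0},{"grip":0.01,"x":0.0003,"y":-0.002,"z":0,"roll":0},{"grip":0.01,"x":0.0003,"y":-0.002,"z":0,"roll":0},{"grip":0.01,"x":0.0003,"y":-0.002,"z":0,"roll":0},{"grip":0.01,"x":0.0002,"y":-0.001,"z":0,"roll":0}]'

```text
clock: 13.0
tcp_pos: [0.5295, 0.1587, 0.1749]
tcp_rot: [0.328, 1.571, 2.422]
ft_force: [-2.8, -1.0, 3.1]
finger_gap: 0.305
```

Emit:
play_rows --motion '[{"grip":0.01,"x":0,"y":0,"z":0,"roll":0},{"grip":0.01,"x":0,"y":0,"z":0,"roll":0},{"grip":0.01,"x":0,"y":0,"z":0,"roll":0},{"grip":0.01,"x":0,"y":0,"z":0,"roll":0},{"grip":0.01,"x":0,"y":0,"z":0,"roll":0}]'

```text
clock: 13.42
tcp_pos: [0.5292, 0.1586, 0.175]
tcp_rot: [-0.705, 1.571, 1.389]
ft_force: [1.3, -0.3, -1.7]
finger_gap: 0.302
```

Emit:
play_rows --motion '[{"grip":0.01,"x":0,"y":0,"z":0,"roll":0},{"grip":0.01,"x":0,"y":0,"z":0,"roll":0},{"grip":0.01,"x":0,"y":0,"z":0,"roll":0},{"grip":0.01,"x":0,"y":0,"z":0,"roll":0},{"grip":0.01,"x":0,"y":0,"z":0,"roll":0}]'

```text
clock: 13.83
tcp_pos: [0.529, 0.1586, 0.1751]
tcp_rot: [1.087, 1.57, -3.102]
ft_force: [-0.3, -0.4, -2.6]
finger_gap: 0.3
```

```bash
python3 - <<'E'
from h import *
plan((0.4974,0.1401,0.1796),120); look('s7')
a=cv2.imread('pics/s7.png')[160:235,275:355]; cv2.imwrite('pics/s7d.png',cv2.resize(a,None,fx=7,fy=7,interpolation=cv2.INTER_CUBIC))
E
```

```text
clock 13.83 tcp [0.529  0.1586 0.1751] shift tool xyz [-0.0045  0.0366 -0.0002] rows 0.8768844337795574 j [ 0.13  0.23  1.67  0.    1.25 -1.96]
F [-0.33 -0.38 -2.62] M [ 0.03 -0.08 -0.01] gap 0.0256
z-axis heading 119.96
roll needed -0.03689234683497489 (sign: tool x is down)
blob [320.3 160.9] [ 309  113   24  100 1204] [-0.0097  0.1171]
blob [116.8 152.1] [ 101  125   31   52 1074] [-0.1329  0.1459]
blob [ 15.  182.8] [ 11 177   9  12  72] [-0.1905  0.14  ]
blob [326.5 227.1] [321 219  12  17 171] [-0.0062  0.0754]
blob [434.1 236.2] [ 389  221  102   33 1825] [0.0677 0.0536]
blob [261.  333.3] [241 321  41  25 297] [-0.0506  0.0176]
blob [596.4 353.1] [592 333   8  49 265] [ 0.1961 -0.0585]
blob [376.5 346.2] [354 339  44  15 202] [ 0.0275 -0.0107]
blob [182.7 370.1] [168 343  31  51 668] [-0.1014  0.0066]
blob [159.5 355.9] [155 346  10  21 128] [-0.1153  0.0193]
blob [ 14.5 403.3] [  0 384  31  42 697] [-0.2027  0.0124]
blob [ 46.1 449.1] [  10  427   73   39 1654] [-0.1871 -0.0211]
```

View pics/s7d.png

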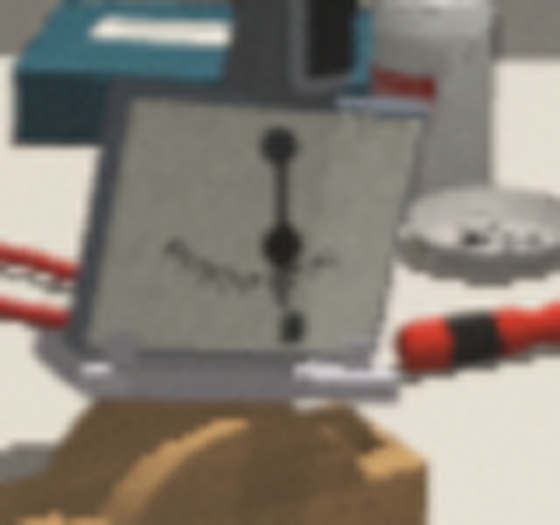

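The pointer now nearly reaches the tab: pivot (280,147), tip about (284,305), tab (292,326). The press has faded to about 1 N. I'll work out the remaining angle.

```bash
python3 - <<'E'
from h import *
rem((280,147),(284,305),(292,326),(275,160),7); rem((279.5,147),(283,300),(292,325),(275,160),7)
im=cv2.imread('pics/s7.png'); g=255-cv2.cvtColor(im,cv2.COLOR_BGR2GRAY).astype(float)
def cen(x0,x1,y0,y1,t):
    w=np.clip(g[y0:y1,x0:x1]-t,0,None); yy,xx=np.mgrid[y0:y1,x0:x1]; return (xx*w).sum()/w.sum(),(yy*w).sum()/w.sum()
P=cen(312,319,178,184,150); B=cen(312,319,192,198,150); M=cen(314,320,204,210,150); print(P,B,M)
rem(P,B,M,(0,0),1)
E
```

```text
len [0.     0.0552 0.0635] pointer vs vertical 0.013 remaining marker-pointer 0.044
len [0.     0.0534 0.0632] pointer vs vertical 0.01 remaining marker-pointer 0.05
(np.float64(314.41645021645024), np.float64(180.54458874458874)) (np.float64(314.83106435643566), np.float64(194.64418316831683)) (np.float64(316.2244897959184), np.float64(206.36326530612246))
len [0.     0.0342 0.0641] pointer vs vertical 0.017 remaining marker-pointer 0.043
```

About 0.043 rad remains, so I move about 5.5 mm more and restore a light press.

Emit:
play_rows --motion '[{"grip":0.01,"x":0.0005,"y":0,"z":0,"roll":0},{"grip":0.01,"x":0.0003,"y":-0.0013,"z":0,"roll":0},{"grip":0.01,"x":0.0003,"y":-0.0014,"z":0,"roll":0},{"grip":0.01,"x":0.0003,"y":-0.0014,"z":0,"roll":0},{"grip":0.01,"x":0.0003,"y":-0.0014,"z":0,"roll":0}]'

```text
clock: 14.3
tcp_pos: [0.5342, 0.1614, 0.1736]
tcp_rot: [2.263, 1.571, -1.926]
ft_force: [-1.0, -0.9, -2.4]
finger_gap: 0.299
```

Emit:
play_rows --motion '[{"grip":0.01,"x":0,"y":0,"z":0,"roll":0},{"grip":0.01,"x":0,"y":0,"z":0,"roll":0},{"grip":0.01,"x":0,"y":0,"z":0,"roll":0},{"grip":0.01,"x":0,"y":0,"z":0,"roll":0},{"grip":0.01,"x":0,"y":0,"z":0,"roll":0}]' --newtons 30

```text
clock: 14.72
tcp_pos: [0.534, 0.1613, 0.1737]
tcp_rot: [-0.988, 1.571, 1.106]
ft_force: [-0.4, 0.3, -2.0]
finger_gap: 0.302
```

Emit:
play_rows --motion '[{"grip":0.01,"x":0,"y":0,"z":0,"roll":0},{"grip":0.01,"x":0,"y":0,"z":0,"roll":0},{"grip":0.01,"x":0,"y":0,"z":0,"roll":0},{"grip":0.01,"x":0,"y":0,"z":0,"roll":0},{"grip":0.01,"x":0,"y":0,"z":0,"roll":0}]'

```text
clock: 15.13
tcp_pos: [0.534, 0.1613, 0.1737]
tcp_rot: [1.372, 1.571, -2.818]
ft_force: [-0.9, -0.3, -3.0]
finger_gap: 0.295
```

```bash
cat >> h.py <<'E'
def auto(tag):
    im=viewer.read_camera('side')[:,:,::-1]; cv2.imwrite(f'pics/{tag}.png',im); g=255-cv2.cvtColor(im,cv2.COLOR_BGR2GRAY).astype(float)
    m=cv2.inRange(cv2.cvtColor(cv2.resize(im[150:280,235:385],None,fx=4,fy=4,interpolation=cv2.INTER_CUBIC),cv2.COLOR_BGR2GRAY),0,85)
    n,l,st,c=cv2.connectedComponentsWithStats(m)
    for i in range(1,n):
        if 40<st[i][4]<3000 and 280<c[i][0]<370 and 100<c[i][1]<260: print(c[i].round(1),st[i])
    return g
def cen(g,x,y,r=3,t=150):
    x0,x1,y0,y1=int(x-r),int(x+r+1),int(y-r),int(y+r+1); w=np.clip(g[y0:y1,x0:x1]-t,0,None); yy,xx=np.mgrid[y0:y1,x0:x1]
    return (xx*w).sum()/w.sum(),(yy*w).sum()/w.sum()
E
python3 - <<'E'
from h import *
plan((0.4974,0.1401,0.1796),120); auto('s8')
E
```

```text
clock 15.13 tcp [0.534  0.1613 0.1737] shift tool xyz [-0.0059  0.0423 -0.0001] rows 1.0140591448850287 j [ 0.14  0.24  1.66 -0.    1.25 -1.96]
F [-0.92 -0.25 -2.99] M [ 0.04 -0.08  0.01] gap 0.0252
z-axis heading 119.96
roll needed -0.03544636808115342 (sign: tool x is down)
[329.1 159. ] [ 318  113   23   95 1135]
[335.6 226.8] [330 219  13  17 192]
```

The press stayed light, so the foot slid without leaning further. I press first (grip back to 20 N) and check the force.

Emit:
play_rows --motion '[{"grip":0.01,"x":0.0004,"y":0,"z":0,"roll":0},{"grip":0.01,"x":0.0004,"y":0,"z":0,"roll":0},{"grip":0.01,"x":0.0004,"y":0,"z":0,"roll":0},{"grip":0.01,"x":0,"y":0,"z":0,"roll":0},{"grip":0.01,"x":0,"y":0,"z":0,"roll":0}]' --newtons 20

```text
clock: 15.6
tcp_pos: [0.5344, 0.1615, 0.1735]
tcp_rot: [-1.794, 1.57, 0.299]
ft_force: [-1.3, 0.7, 5.3]
finger_gap: 0.301
```

```bash
python3 - <<'E'
from h import *
plan((0.4974,0.1401,0.1796),120); auto('s9')
E
```

```text
clock 15.6 tcp [0.5344 0.1615 0.1735] shift tool xyz [-0.0062  0.0427 -0.    ] rows 1.0242922874436682 j [ 0.14  0.24  1.66  0.    1.24 -1.96]
F [-1.35  0.68  5.34] M [-0.01  0.6  -0.04] gap 0.0257
z-axis heading 119.97
roll needed -0.03401672389816213 (sign: tool x is down)
[329.7 157.2] [ 318  114   24   91 1112]
[335.7 227.6] [330 220  13  16 184]
```

Emit:
play_rows --motion '[{"grip":0.01,"x":0.0002,"y":-0.001,"z":0,"roll":0},{"grip":0.01,"x":0.0002,"y":-0.001,"z":0,"roll":0},{"grip":0.01,"x":0.0002,"y":-0.001,"z":0,"roll":0},{"grip":0.01,"x":0.0002,"y":-0.001,"z":0,"roll":0},{"grip":0.01,"x":0.0002,"y":-0.001,"z":0,"roll":0}]'

```text
clock: 16.07
tcp_pos: [0.5384, 0.1637, 0.1722]
tcp_rot: [2.801, 1.57, -1.389]
ft_force: [-2.6, 0.1, 4.5]
finger_gap: 0.302
```

Emit:
play_rows --motion '[{"grip":0.01,"x":0,"y":0,"z":0,"roll":0},{"grip":0.01,"x":0,"y":0,"z":0,"roll":0},{"grip":0.01,"x":0,"y":0,"z":0,"roll":0},{"grip":0.01,"x":0,"y":0,"z":0,"roll":0},{"grip":0.01,"x":0,"y":0,"z":0,"roll":0}]'

```text
clock: 16.48
tcp_pos: [0.5386, 0.1638, 0.1721]
tcp_rot: [-2.131, 1.57, -0.037]
ft_force: [-2.0, 0.3, 5.7]
finger_gap: 0.3
```

Emit:
play_rows --motion '[{"grip":0.01,"x":0,"y":0,"z":0,"roll":0},{"grip":0.01,"x":0,"y":0,"z":0,"roll":0},{"grip":0.01,"x":0,"y":0,"z":0,"roll":0},{"grip":0.01,"x":0,"y":0,"z":0,"roll":0},{"grip":0.01,"x":0,"y":0,"z":0,"roll":0}]'

```text
clock: 16.9
tcp_pos: [0.5386, 0.1638, 0.1721]
tcp_rot: [-2.195, 1.57, -0.101]
ft_force: [-2.0, -0.8, 4.7]
finger_gap: 0.302
```

```bash
python3 - <<'E'
from h import *
plan((0.4974,0.1401,0.1796),120); g=auto('s10')
E
```

```text
clock 16.9 tcp [0.5386 0.1638 0.1721] shift tool xyz [-0.0075  0.0475  0.    ] rows 1.1397264098849043 j [ 0.14  0.25  1.65 -0.    1.24 -1.95]
F [-2.01 -0.82  4.74] M [-0.13  0.59 -0.01] gap 0.0258
z-axis heading 119.97
roll needed -0.03337086001329226 (sign: tool x is down)
[334.7 160. ] [ 323  114   24   94 1167]
[337.  228.8] [331 221  13  17 188]
```

```bash
cat > r.py <<'E'
from h import *
import sys
im=cv2.imread(f'pics/{sys.argv[1]}.png'); g=255-cv2.cvtColor(im,cv2.COLOR_BGR2GRAY).astype(float)
px,mx,my=float(sys.argv[2])/4+235,float(sys.argv[3])/4+235,float(sys.argv[4])/4+150
P=cen(g,px,181); B=cen(g,px,195); M=cen(g,mx,my); print(np.round([P,B,M],2))
rem(P,B,M,(0,0),1)
E
python3 r.py s7 320 326.5 227; python3 r.py s10 334 337 228.8
python3 -c "
import cv2
a=cv2.imread('pics/s10.png')[150:260,255:375]; cv2.imwrite('pics/s10d.png',cv2.resize(a,None,fx=6,fy=5.4,interpolation=cv2.INTER_CUBIC))"
```

```text
[[314.43 180.73]
 [314.87 194.92]
 [316.19 206.26]]
len [0.     0.0345 0.0634] pointer vs vertical 0.019 remaining marker-pointer 0.04
[[318.16 181.06]
 [318.35 195.01]
 [318.85 206.82]]
len [0.     0.0339 0.0637] pointer vs vertical 0.004 remaining marker-pointer 0.014
```

View pics/s10d.png

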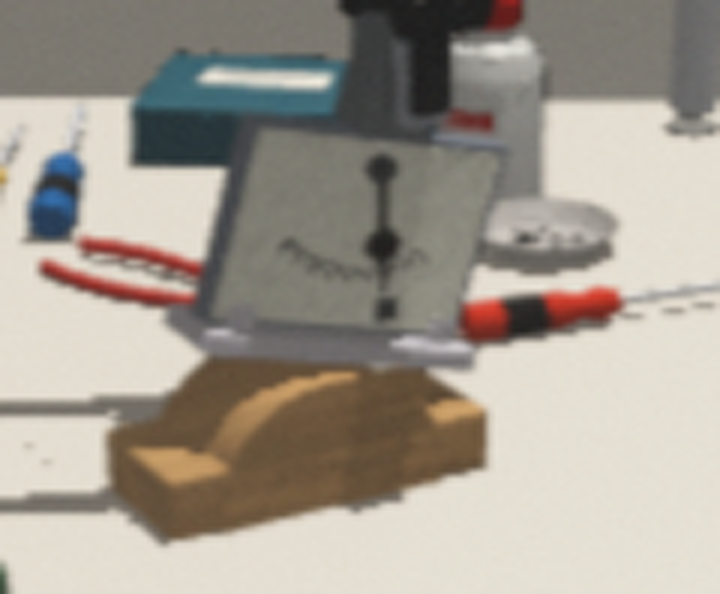

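The pointer end sits over the tab at about (383,300), with roughly 0.014 rad left to the tab's middle. One last small move, then hold.

Emit:
play_rows --motion '[{"grip":0.01,"x":0.0001,"y":-0.0006,"z":0,"roll":0},{"grip":0.01,"x":0.0001,"y":-0.0007,"z":0,"roll":0},{"grip":0.01,"x":0.0001,"y":-0.0007,"z":0,"roll":0},{"grip":0.01,"x":0,"y":0,"z":0,"roll":0},{"grip":0.01,"x":-0.0002,"y":0,"z":0,"roll":0}]'

```text
clock: 17.37
tcp_pos: [0.5402, 0.1647, 0.1715]
tcp_rot: [-2.636, 1.571, -0.543]
ft_force: [-2.1, 0.3, 3.4]
finger_gap: 0.299
```

Emit:
play_rows --motion '[{"grip":0.01,"x":0,"y":0,"z":0,"roll":0},{"grip":0.01,"x":0,"y":0,"z":0,"roll":0},{"grip":0.01,"x":0,"y":0,"z":0,"roll":0},{"grip":0.01,"x":0,"y":0,"z":0,"roll":0},{"grip":0.01,"x":0,"y":0,"z":0,"roll":0}]'

```text
clock: 17.78
tcp_pos: [0.5403, 0.1648, 0.1715]
tcp_rot: [-2.189, 1.57, -0.095]
ft_force: [-2.0, -0.4, 5.4]
finger_gap: 0.3
```

Emit:
play_rows --motion '[{"grip":0.01,"x":0,"y":0,"z":0,"roll":0},{"grip":0.01,"x":0,"y":0,"z":0,"roll":0},{"grip":0.01,"x":0,"y":0,"z":0,"roll":0},{"grip":0.01,"x":0,"y":0,"z":0,"roll":0},{"grip":0.01,"x":0,"y":0,"z":0,"roll":0}]'

```text
clock: 18.2
tcp_pos: [0.5403, 0.1648, 0.1715]
tcp_rot: [-2.352, 1.57, -0.258]
ft_force: [-1.4, -0.3, 4.4]
finger_gap: 0.305
```

Emit:
play_rows --motion '[{"grip":0.01,"x":0,"y":0,"z":0,"roll":0},{"grip":0.01,"x":0,"y":0,"z":0,"roll":0},{"grip":0.01,"x":0,"y":0,"z":0,"roll":0},{"grip":0.01,"x":0,"y":0,"z":0,"roll":0},{"grip":0.01,"x":0,"y":0,"z":0,"roll":0}]'

```text
clock: 18.62
tcp_pos: [0.5402, 0.1648, 0.1715]
tcp_rot: [-2.241, 1.57, -0.147]
ft_force: [-1.6, -0.1, 5.4]
finger_gap: 0.298
```

```bash
python3 - <<'E'
from h import *
plan((0.4974,0.1401,0.1796),120); g=auto('s11')
E
python3 r.py s11 336 338 229
```

```text
clock 18.62 tcp [0.5402 0.1648 0.1715] shift tool xyz [-0.0081  0.0494  0.    ] rows 1.1855893643759734 j [ 0.14  0.26  1.64 -0.    1.24 -1.95]
F [-1.62 -0.06  5.44] M [-0.25  0.54 -0.02] gap 0.0254
z-axis heading 119.97
roll needed -0.034483671380087344 (sign: tool x is down)
[336.4 159.7] [ 326  114   23   96 1166]
[337.2 229.2] [331 221  14  18 204]
[[318.57 181.04]
 [318.82 194.93]
 [318.87 206.9 ]]
len [0.     0.0338 0.0637] pointer vs vertical 0.01 remaining marker-pointer -0.007
```

The pointer is within about 0.01 rad of the tab's middle and steady. I ease the press slightly and verify once more.

Emit:
play_rows --motion '[{"grip":0.01,"x":-0.0002,"y":0,"z":0,"roll":0},{"grip":0.01,"x":-0.0002,"y":0,"z":0,"roll":0},{"grip":0.01,"x":0,"y":0,"z":0,"roll":0},{"grip":0.01,"x":0,"y":0,"z":0,"roll":0},{"grip":0.01,"x":0,"y":0,"z":0,"roll":0}]'

```text
clock: 19.08
tcp_pos: [0.5401, 0.1647, 0.1716]
tcp_rot: [2.374, 1.571, -1.816]
ft_force: [0.2, -0.0, 2.3]
finger_gap: 0.297
```

Emit:
play_rows --motion '[{"grip":0.01,"x":0,"y":0,"z":0,"roll":0},{"grip":0.01,"x":0,"y":0,"z":0,"roll":0},{"grip":0.01,"x":0,"y":0,"z":0,"roll":0},{"grip":0.01,"x":0,"y":0,"z":0,"roll":0},{"grip":0.01,"x":0,"y":0,"z":0,"roll":0}]'

```text
clock: 19.5
tcp_pos: [0.5401, 0.1647, 0.1716]
tcp_rot: [1.89, 1.571, -2.3]
ft_force: [-0.7, -0.6, 2.7]
finger_gap: 0.303
```

Emit:
play_rows --motion '[{"grip":0.01,"x":0,"y":0,"z":0,"roll":0},{"grip":0.01,"x":0,"y":0,"z":0,"roll":0},{"grip":0.01,"x":0,"y":0,"z":0,"roll":0},{"grip":0.01,"x":0,"y":0,"z":0,"roll":0},{"grip":0.01,"x":0,"y":0,"z":0,"roll":0}]'

```text
clock: 19.92
tcp_pos: [0.54, 0.1647, 0.1716]
tcp_rot: [1.761, 1.571, -2.428]
ft_force: [-0.1, -1.2, 0.3]
finger_gap: 0.302
```

```bash
python3 - <<'E'
from h import *
plan((0.4974,0.1401,0.1796),120); g=auto('s12')
a=cv2.imread('pics/side0.png').astype(int); b=cv2.imread('pics/s12.png').astype(int)
for n,(x0,x1,y0,y1) in dict(tape=(380,420,272,308),flux=(234,260,248,270),solder=(192,245,345,400)).items(): print(n,np.abs(a-b)[y0:y1,x0:x1].mean().round(2))
E
python3 r.py s12 336 338 229
```

```text
clock 19.92 tcp [0.54   0.1647 0.1716] shift tool xyz [-0.008   0.0492 -0.    ] rows 1.1809883113160458 j [ 0.14  0.26  1.64 -0.    1.24 -1.95]
F [-0.13 -1.17  0.32] M [-0.29  0.11  0.01] gap 0.0257
z-axis heading 119.97
roll needed -0.03345916122032122 (sign: tool x is down)
[336.3 162.4] [ 326  114   23  103 1191]
[337.2 228.8] [331 219  14  20 215]
tape 1.48
flux 15.88
solder 1.5
[[318.52 180.97]
 [318.8  194.93]
 [318.88 206.8 ]]
len [0.     0.034  0.0637] pointer vs vertical 0.011 remaining marker-pointer -0.006
```

Angle holds at -0.006 rad, and the tape and spool are unchanged. The jar region differs, probably from the arm's shadow. I'll check the jar's centroid and whether the press holds.

Emit:
play_rows --motion '[{"grip":0.01,"x":0.0001,"y":0,"z":0,"roll":0},{"grip":0.01,"x":0,"y":0,"z":0,"roll":0},{"grip":0.01,"x":0,"y":0,"z":0,"roll":0},{"grip":0.01,"x":0,"y":0,"z":0,"roll":0},{"grip":0.01,"x":0,"y":0,"z":0,"roll":0}]'

```text
clock: 20.38
tcp_pos: [0.5401, 0.1648, 0.1716]
tcp_rot: [1.933, 1.571, -2.257]
ft_force: [0.4, -1.7, -0.6]
finger_gap: 0.301
```

Emit:
play_rows --motion '[{"grip":0.01,"x":0,"y":0,"z":0,"roll":0},{"grip":0.01,"x":0,"y":0,"z":0,"roll":0},{"grip":0.01,"x":0,"y":0,"z":0,"roll":0},{"grip":0.01,"x":0,"y":0,"z":0,"roll":0},{"grip":0.01,"x":0,"y":0,"z":0,"roll":0}]'

```text
clock: 20.8
tcp_pos: [0.5401, 0.1649, 0.1716]
tcp_rot: [-0.022, 1.571, 2.072]
ft_force: [-0.4, 0.2, 0.3]
finger_gap: 0.299
```

```bash
python3 - <<'E'
from h import *
plan((0.4974,0.1401,0.1796),120); g=auto('s13')
for f in('side0','s6','s13'):
    h=cv2.cvtColor(cv2.imread(f'pics/{f}.png')[240:285,225:275],cv2.COLOR_BGR2HSV); m=cv2.inRange(h,(50,70,20),(95,255,160)); M=cv2.moments(m,True); print(f,M['m00'],M['m10']/M['m00'],M['m01']/M['m00'])
E
python3 r.py s13 336 338 229
```

```text
clock 20.8 tcp [0.5401 0.1649 0.1716] shift tool xyz [-0.008   0.0493 -0.0001] rows 1.1834263622650145 j [ 0.14  0.26  1.64  0.    1.24 -1.95]
F [-0.4   0.15  0.34] M [-0.26  0.05  0.03] gap 0.0255
z-axis heading 119.97
roll needed -0.03457038336790674 (sign: tool x is down)
[336.5 159.7] [ 326  114   23   97 1165]
[337.7 229. ] [332 220  13  19 190]
side0 18.0 17.333333333333332 20.0
s6 18.0 20.444444444444443 19.5
s13 18.0 20.72222222222222 19.27777777777778
[[318.53 181.  ]
 [318.81 194.91]
 [319.   206.84]]
len [0.     0.0339 0.0638] pointer vs vertical 0.012 remaining marker-pointer -0.002
```

```bash
python3 - <<'E'
import cv2,numpy as np
s=cv2.imread('pics/s13.png').astype(int)
for f in('side0','side4'):
    d=np.abs(cv2.imread(f'pics/{f}.png').astype(int)-s); print(f,d[250:268,234:250].mean(),d[250:268,234:258].mean())
E
python3 - <<'E'
from plant import workorder
print(workorder.finish_job())
E
```

```text
side0 2.4050925925925926 10.971450617283951
side4 2.638888888888889 2.6141975308641974
the job is handed in; nothing more can be done
None
```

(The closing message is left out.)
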